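Put the setting gauge away in the pinned cutter chest

TASK

The T-shaped setting gauge has to go back into the cutter chest. Draw the retaining pin right out of the hasp staple and leave it lying on the bench, then lift the lid by its tab and swing it up and back until it stands upright or leans back, and press the gauge fully home into its T-shaped cut-out in the foam. Leave everything else on the bench where it is.

Things in the scene. Friction and masses are not known exactly. Their poses are not given: they have to be found in the camera images.
- case: the chest: blue steel case fixed to the bench, 170 (x) by 340 (y) by 83 mm high. Origin: centre of its underside; x to the hinge side, y to the left along its front, z up. On the front (-x) face: hasp 60 mm to +y of the middle, lift tab 100 mm to -y. Foam inside, its top 68 mm above the bench: two round cutter heads (6 mm proud) in its +y half, the T-shaped cut-out in its -y half
- staple (a point): middle of the hasp, on the pin hole's axis (along the case's y), 32 mm before the front face, 60 mm above the bench; axes as the case. The lid's tongue (12 mm wide) hangs here between the staple's two eyes, both 30 by 30 mm: a plate 8 to 18 mm to -y of this point, a sleeve 8 to 28 mm to +y. Holes 14 mm. A spring plunger in the sleeve holds the pin: drawing takes 10 to 18 N
- pin: the retaining pin: steel shaft, 12 mm thick and 102 mm long, black eight-sided knob 46 mm across and 14 mm thick. Origin: on the axis at the knob's inner face; shaft to -y, knob to +y. It lies along the case's y, knob to the left, with 48 to 54 mm of bare shaft between sleeve and knob, rolled anyhow. It leaves by sliding about 52 mm along the case's +y; its knob sags to the bench as it comes free
- pin_tip (a point): the far end of the pin's shaft, 102 mm from the knob, on the axis
- lid (a joint): opening angle of the lid in rad: 0 shut, 1.75 at its stop, leaning back past upright. The pin blocks it at about 0.01. The hinge is stiff: the lid stays where it is left; raising it takes 5 to 8 N at the tab
- lid_hinge (a point): middle of the hinge line, at the far upper edge of the case, 83 mm above the bench; the line runs along the case's y. The lid is a plate 10 mm thick, 170 mm from hinge line to front edge, 0.55 kg
- lift_tab (a point): middle of the lift tab's front edge. The steel tab is 80 mm wide (y), stands 40 mm out from the lid's front edge, 5 mm thick with an 8 mm rolled edge; this point is halfway up the roll, 86 mm above the bench and 210 mm from the hinge line when shut. Nothing is under the tab down to the bench. Turns with the lid (axes as the case when shut)
- gauge: the setting gauge: a plain aluminium T, 18 mm thick, lying flat, 0.22 kg. Origin: on its underside at the centre of mass, on the stem's middle line; x along the stem to the crossbar: stem from -83 to +27 mm, 26 mm wide; crossbar from +27 to +51 mm, 84 mm wide (y). It lies on the bench to the left or right of the chest
- cutout: T-shaped cut-out in the foam, 18 mm deep, 2.5 mm wider than the gauge on every side. Origin: on its floor, 50 mm above the bench, where the gauge's origin lies when home, axes parallel to the gauge's and the case's. Finger notches beside the stem, x -28 to +12 mm, out to y +-45 mm. Foam ribs carry the gauge about 13 mm high until pressed with 5 to 10 N; home, its top is flush with the foam
- moulding: bystander: an offcut of profiled hardwood moulding, 140 by 62 by 30 mm, beside the chest on the side away from the gauge
- spanner: bystander: steel spanner, 190 mm long, in front of the chest
- spacer: bystander: steel spindle spacer ring, 72 mm across, 24 mm high
- brush: bystander: paint brush, about 200 mm long, behind the chest's left end
- hammer: bystander: hammer with a wooden handle, about 250 mm long
- oil: bystander: white bottle, 60 mm across, 170 mm high
- muffs: bystander: black ear defenders, about 200 by 170 mm, 80 mm high
Things that resemble listed ones, but are neither listed nor needed, are in the scene too. Of the things shaped like the gauge, the aluminium one is meant.

How it is judged:
By the outcome, as a careful person would: the job done as asked, in the order asked, and still so for the second after the job is handed in, with the robot touching nothing.
It also fails if it takes over 72 s, if anything falls off the work surface, if the arm or the gripper's body presses on something with over 40 N, if the wrist force passes 120 N, or if a joint passes its speed limit or range.

ROBOT

A 6-joint arm with a two-finger parallel gripper is mounted at the origin on the work surface. World frame = base frame: x ahead of the robot, y to its left, z up, the work surface at z = 0. Lengths are in m, angles in degrees, forces in N, time in s.
With the tool pointing down it reaches from about 0.325 to 0.775 m from the base axis. Payload 5.5 kg.
Tool frame: the origin (TCP) lies at the centre of the arm's flange, where the gripper is bolted on; the fingertips stand 182 mm ahead of it and the grasp point (between the pads) lies 163 mm ahead of it; z points along the fingers, y is the line along which they close (so a half turn about z gives the same grasp; the last joint's range is limited). The gripper opens to 88 mm and grips with 3 to 60 N. Pads are 20 mm wide; open, the fingers measure 115 mm over their backs; the gripper's body (75 mm by 178 mm) begins 61 mm behind the grasp point.
Start: joints at [-76.587, 5.22, 70.514, -0, 104.267, -3.249], TCP at [0.172, -0.575, 0.405] pointing down, gripper open.
Joint ranges: [-164.24, 164.24], [-49.07, 125.15], [9.68, 141.18], [-86.29, 266.29], [3.28, 154.24], [-151.56, 151.56]. Speed limits (degrees/s): [147.25, 147.25, 172.46, 180, 180, 180].

INTERFACE

Orientations are given as [roll, pitch, yaw] about the fixed x, y, z axes, in that order (R = Rz(yaw) Ry(pitch) Rx(roll)).
In Python, from station import r gives the robot as it stands. The module is installed in compiled form; this text tells all that it offers. Calls block until the motion is done:
- r.reach(position, orientation): joint-space move of the TCP to a pose.
- r.servo_line(position, rotation=None, speed=0.15): straight line of the TCP; rotation=None keeps the orientation; speed is the mean speed in m/s.
- r.move_joints(angles): joint-space move.
- r.let_go() and r.grab(squeeze=None): open the fingers fully, or close them until they stop; squeeze is the grip in N (None keeps the last).
- r.wait(seconds).
- r.inverse_kinematics(position, orientation): joint angles nearest the present ones, or None.
- r.sense(): the state.
- r.snapshot(name): name is "scene" or "top" or "wrist"; returns a dict with "frame" (420x560x3 uint8, red, green, blue), "fx", "fy", "cx", "cy" (pixels), "R" (3x3) and "t" (3): a world point X has camera coordinates R X + t. Camera axes: x right, y down, z forward; pixel columns grow to the right and rows downward; lengths in m; the calibration is good to about 2 mm. A picture is of the moment at which its call begins. There is no depth.
A pose or a line that the arm cannot do raises r.IKError and nothing moves.
- r.hand_in(): hands the job in; it is judged then, once.
The state is a dict: "clock": time; "joints": joint angles; "joint_vel": joint speeds; "joint_torque": joint torques, N m; "tcp_pos": TCP position; "orientation": TCP orientation; "contact_force": force on the tool from outside, world axes, zero at the start; "torque": the same for the moment, N m; "opening": finger opening in m; "gripper_force": force on a finger pad.
Only numpy, scipy, OpenCV 4.12 (cv2) and the standard library are available. Lean on these libraries where they do the work, as an engineer would, in place of code of your own. Each camera call takes 0.05 s, during which the arm holds its last target. There are 200 camera calls.

## Working session

There is one attempt and no reset: what is moved stays moved. The work goes in short steps, each a Python script; the robot and the scene stay as the last script left them, time stands still between calls to the robot, and variables do not carry over. Pictures are saved under pics/ and viewed, at most 10 in all, crops included, and the job is handed in when it is done.

```bash
mkdir -p pics; cat > h.py <<'E'
import numpy as np, cv2
from station import r
def snap(n,f=None):
    s=r.snapshot(n)
    if f: cv2.imwrite('pics/'+f,s['frame'][:,:,::-1])
    return s
def ray(s,u,v,z):
    R=np.array(s['R']);t=np.array(s['t']);c=-R.T@t
    d=R.T@np.array([(u-s['cx'])/s['fx'],(v-s['cy'])/s['fy'],1])
    return c+d*(z-c[2])/d[2]
def proj(s,X):
    p=np.array(s['R'])@np.array(X)+np.array(s['t']);return p[0]/p[2]*s['fx']+s['cx'],p[1]/p[2]*s['fy']+s['cy']
E
python3 - <<'E'
from h import *
import pickle
d={n:snap(n,n+'0.png') for n in('scene','top')}
pickle.dump(d,open('d0.pkl','wb'))
for n in d:print(n,d[n]['fx'],np.round(-np.array(d[n]['R']).T@d[n]['t'],3))
print(r.sense())
E
```

```text
scene 390.4877761742804 [0.882 0.659 0.752]
top 395.3697023609218 [0.341 0.042 1.09 ]
{'clock': 0.1, 'joints': array([-7.65874643e+01,  5.25770536e+00,  7.05736382e+01,  1.20142171e-04,
        1.04266228e+02, -3.24842496e+00]), 'joint_vel': array([ 0.02268432, -0.12626645, -0.2242311 , -0.06292776,  0.02046624,
        0.02524033]), 'joint_torque': array([ 1.65782280e-03, -4.47858417e+01, -4.07568812e+01,  6.99102064e-02,
        2.83693336e-02, -9.70003794e-05]), 'tcp_pos': array([ 0.17203774, -0.57486065,  0.40364429]), 'orientation': array([-1.79902592e+02, -5.64521879e-03,  1.66609853e+01]), 'contact_force': array([ 0.70136937,  0.14226871, -0.69446397]), 'torque': array([-0.02725404,  0.00542833,  0.02429642]), 'gripper_force': 0.0, 'opening': 0.08766972101184653}
```

View pics/top0.png

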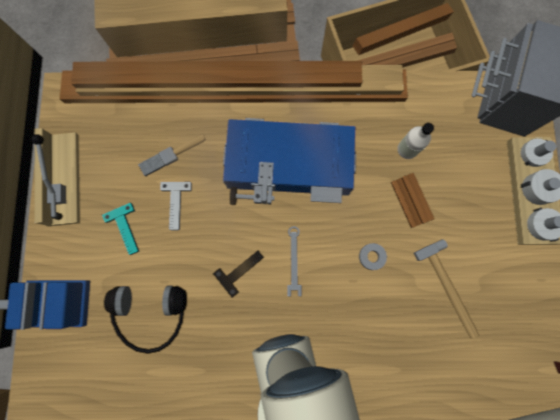

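View pics/scene0.png

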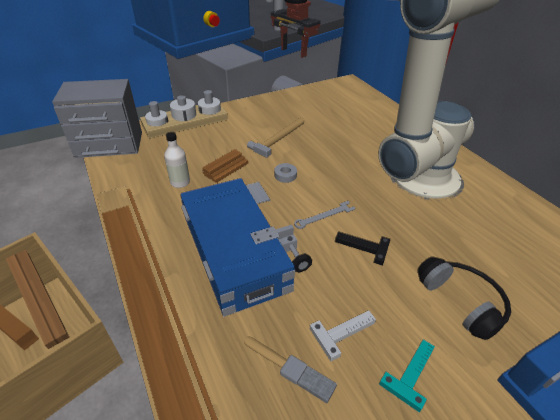

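Top view (up = +x, left = +y): the blue chest spans about (224–355, 122–192), the pin knob is at about (237,197), and the hasp at (263,190). The lift tab is at (326,194) and the aluminium T at (175,205), with its crossbar towards +x. The teal and black Ts are decoys. The scene view agrees.

```bash
cat >> h.py <<'E'
def blob(m,seed):
    n,l,st,c=cv2.connectedComponentsWithStats(m.astype(np.uint8))
    k=int(np.argmin([1e9]+[np.hypot(*(c[i]-seed))-(1e-9) if st[i,4]>40 else 1e8 for i in range(1,n)]))
    return (l==k).astype(np.uint8)
def rect(m):
    c=max(cv2.findContours(m,0,1)[0],key=cv2.contourArea);return cv2.boxPoints(cv2.minAreaRect(c))
def Ry(a): # tool z tilted a deg below horizontal when a=.. (a=90 is down), along heading yaw
    pass
E
python3 - <<'E'
from h import *
import pickle
d=pickle.load(open('d0.pkl','rb'));s=d['top'];f=s['frame'];hsv=cv2.cvtColor(f,cv2.COLOR_RGB2HSV)
H,S,V=[hsv[...,i].astype(int) for i in range(3)]
b=rect(blob((H>100)&(H<130)&(S>120)&(V>30),(290,155)))
print('lid',b.round(1).tolist(),[ray(s,*p,.093)[:2].round(4).tolist() for p in b])
g=(S<70)&(V>110)
mg=blob(g,(176,200));bg=rect(mg);print('gauge px',mg.sum(),bg.round(1).tolist(),[ray(s,*p,.018)[:2].round(4).tolist() for p in bg])
mt=blob((S<70)&(V>70),(326,194));bt=rect(mt);print('tab',mt.sum(),bt.round(1).tolist(),[ray(s,*p,.087)[:2].round(4).tolist() for p in bt])
c=f[110:250,130:370];c=cv2.resize(c,None,fx=3.3,fy=3.3,interpolation=cv2.INTER_CUBIC)
q=d['scene']['frame'][170:320,170:330]; 
cv2.imwrite('pics/crop1.png',c[:,:,::-1])
E
```

```text
lid [[223.60000610351562, 186.5], [227.60000610351562, 119.0], [355.70001220703125, 126.5], [351.79998779296875, 194.0]] [[0.5757, 0.1929], [0.7604, 0.1863], [0.7379, -0.1547], [0.5545, -0.1378]]
gauge px 675 [[159.6999969482422, 182.0], [190.89999389648438, 180.8000030517578], [192.8000030517578, 229.39999389648438], [161.60000610351562, 230.60000610351562]] [[0.6069, 0.3825], [0.61, 0.2958], [0.4739, 0.2857], [0.4709, 0.3706]]
tab 506 [[309.3999938964844, 201.1999969482422], [310.20001220703125, 185.60000610351562], [342.3999938964844, 187.10000610351562], [341.6000061035156, 202.6999969482422]] [[0.5374, -0.0288], [0.5787, -0.0313], [0.5743, -0.1151], [0.533, -0.1119]]
```

View pics/crop1.png

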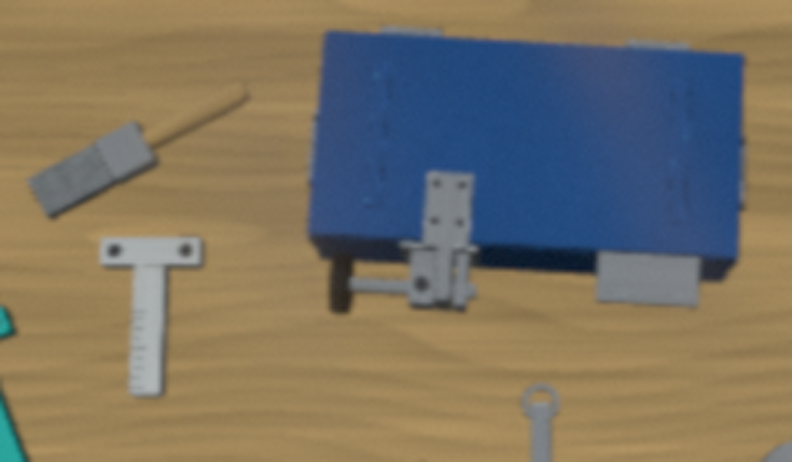

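The crop shows the lid's top corners at crop px (327,32), (743,55), (311,237) and (737,258). The knob is at (341,284), its inner face at about x=351, the shaft runs to the sleeve at (410,285), and the tab's front edge at about (647,303).

```bash
cat >> h.py <<'E'
from scipy.spatial.transform import Rotation as Rn
def ori(z,y):
    z=np.array(z,float);z/=np.linalg.norm(z);y=np.array(y,float);y-=z*(y@z);y/=np.linalg.norm(y)
    return Rn.from_matrix(np.c_[np.cross(y,z),y,z]).as_euler('xyz',degrees=True)
E
cat > m.py <<'E'
from h import *
import pickle
s=pickle.load(open('d0.pkl','rb'))['top']
P=lambda u,v,z:ray(s,130+u/3.3,110+v/3.3,z)[:2]
bl,br,fl,fr=[P(*p,.093) for p in((327,32),(743,55),(311,237),(737,258))]
print(bl,br,fl,fr,'L',np.linalg.norm(bl-br),np.linalg.norm(fl-fr),'W',np.linalg.norm(bl-fl),np.linalg.norm(br-fr))
v=(bl-br)+(fl-fr);yaw=np.arctan2(-v[0],v[1]);C=(bl+br+fl+fr)/4
ex=np.array([np.cos(yaw),np.sin(yaw)]);ey=np.array([-ex[1],ex[0]])
print('yaw',np.degrees(yaw),'C',C)
case=lambda x,y:C+x*ex+y*ey
if __name__=='__main__':
    tab=case(-125,-100) if 0 else case(-.125,-.1); print('tab',tab,'staple',case(-.117,.06))
    k=P(341,284,.06);i=P(351,284,.06)
    for p in(k,i):print('knob case',[(p-C)@ex,(p-C)@ey],p)
    # knob grasp
    ang=[float(x) for x in ey]+[0]
    for y in(.06+.08+.015,.26):
        p=case(-.117,y)
        for sg in(1,-1): print('knob',r.inverse_kinematics([*p,.249],ori([0,0,-1],[sg*ey[0],sg*ey[1],0])))
    # tab
    for ph in(15,20,30,60,90,100):
        th=max(0,ph-20); a=np.radians(ph);t=np.radians(th)
        g=np.array([*case(.085-.205*np.cos(t),-.1),.085+.205*np.sin(t)])
        z=np.array([*(np.cos(a)*ex),-np.sin(a)])
        yv=np.array([*(np.sin(a)*ex),np.cos(a)])
        for sg in(1,-1): 
            q=r.inverse_kinematics(g-.163*z,ori(z,sg*yv)); print(ph,sg,None if q is None else np.round(q,0))
E
python3 m.py
```

```text
[0.75834256 0.18228437] [ 0.73744716 -0.15311923] [0.58818334 0.19154611] [ 0.56992286 -0.14236812] L 0.33605385863258574 0.33441316058365056 W 0.17041109808190194 0.1678689339194424
yaw -3.3480545271612256 C [0.66347398 0.01958578]
tab [ 0.5328472  -0.07294337] staple [0.55017776 0.08631633]
knob case [np.float64(-0.11483600532459848), np.float64(0.14545677512724833)] [0.55732885 0.17150086]
knob case [np.float64(-0.11439845109550092), np.float64(0.13741055513919634)] [0.55729575 0.16344282]
knob [ 1.47201037e+01  4.29898494e+00  8.72959845e+01 -5.08888749e-14
  8.84050305e+01 -7.19318418e+01]
knob [ 1.47201037e+01  4.29898494e+00  8.72959845e+01 -2.54444375e-14
  8.84050305e+01  1.08068158e+02]
knob [ 2.38837717e+01  1.12580052e+01  7.97063905e+01 -5.08888749e-14
  8.90356042e+01 -6.27681737e+01]
knob [ 2.38837717e+01  1.12580052e+01  7.97063905e+01 -2.54444375e-14
  8.90356042e+01  1.17231826e+02]
15 1 None
15 -1 None
20 1 None
20 -1 None
30 1 None
30 -1 None
60 1 [-14. -22. 102.   5.  70. -11.]
60 -1 None
90 1 [-10.  18.  52.   0. 110.  -6.]
90 -1 None
100 1 [ -9.  37.  27.  -1. 126.  -6.]
100 -1 None
```

Sizes check out: the lid measures 335×169 mm, and the knob gap is about 50 mm. The plan is to grip the knob by its two faces above the shaft and draw along +y. The tab will be gripped across its 80 mm width from above, so it pivots in the pads as the lid swings.

```bash
python3 - <<'E'
from m import *
p=case(-.117,.1515); o=ori([0,0,-1],[-ey[0],-ey[1],0])
o2=ori([0,0,-1],[ey[0],ey[1],0])
r.reach([.35,-.1,.45],o2)
r.reach([*p,.33],o2)
s=snap('wrist','w1.png');pickle.dump(s,open('w1.pkl','wb'))
for n,(x,y,z) in dict(inner=(-.117,.138,.06),knobtop=(-.117,.145,.083),staple=(-.117,.06,.075),sleeveend=(-.117,.088,.06),lidcorner=(-.085,.17,.093)).items():print(n,proj(s,[*case(x,y),z]))
print(r.sense()['clock'],r.sense()['tcp_pos'])
E
```

```text
[0.75834256 0.18228437] [ 0.73744716 -0.15311923] [0.58818334 0.19154611] [ 0.56992286 -0.14236812] L 0.33605385863258574 0.33441316058365056 W 0.17041109808190194 0.1678689339194424
yaw -3.3480545271612256 C [0.66347398 0.01958578]
inner (np.float64(261.49017505551876), np.float64(206.3545040440358))
knobtop (np.float64(269.80793595894517), np.float64(216.08181788144748))
staple (np.float64(153.53814475321226), np.float64(212.65262302029228))
sleeveend (np.float64(196.67673128014033), np.float64(206.44197352710657))
lidcorner (np.float64(305.30314950141343), np.float64(263.5866248965666))
3.3667 [0.55560162 0.17642396 0.33129628]
```

View pics/w1.png

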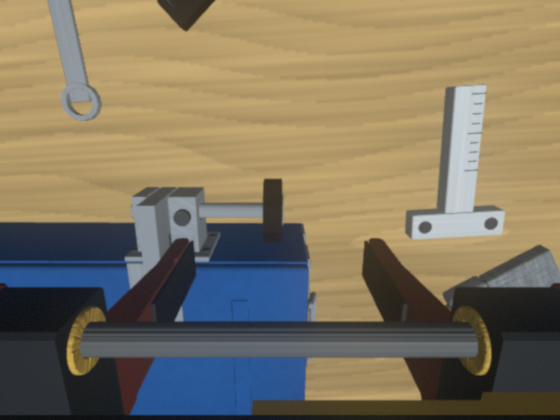

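Wrist view (right = +y, up = −x): the knob spans u 263–283 centred on row 210, and the sleeve's left face is at about u 205. The prediction was within 3 mm. Correcting that, then gripping and drawing.

```bash
python3 - <<'E'
from m import *
def st(t):
    a=r.sense();print(t,round(a['clock'],2),np.round(a['tcp_pos'],4),np.round(a['contact_force'],1),round(a['opening'],4),round(a['gripper_force'],1));return a
p=lambda y,z:[*case(-.114,y),z]
r.servo_line(p(.1535,.31),speed=.15)
r.servo_line(p(.1535,.251),speed=.1);st('down')
r.grab(35);a=st('grab')
if abs(a['opening']-.014)<.004:
    r.servo_line(p(.1785,.251),speed=.06);st('p1')
    r.servo_line(p(.2185,.251),speed=.08);a=st('p2')
    snap('wrist','w2.png')
E
```

```text
[0.75834256 0.18228437] [ 0.73744716 -0.15311923] [0.58818334 0.19154611] [ 0.56992286 -0.14236812] L 0.33605385863258574 0.33441316058365056 W 0.17041109808190194 0.1678689339194424
yaw -3.3480545271612256 C [0.66347398 0.01958578]
down 4.39 [0.5588 0.1795 0.2516] [ 0.9  0.  -0.2] 0.0876 0.0
grab 5.52 [0.5586 0.1782 0.2503] [ 0.2 -3.8 -0.9] 0.0132 34.9
p1 6.08 [0.56   0.204  0.2503] [-0.1 -2.9 -2. ] 0.0135 34.9
p2 6.73 [0.5623 0.2447 0.2511] [-0.3 -0.1  0. ] 0.0139 34.9
```

View pics/w2.png

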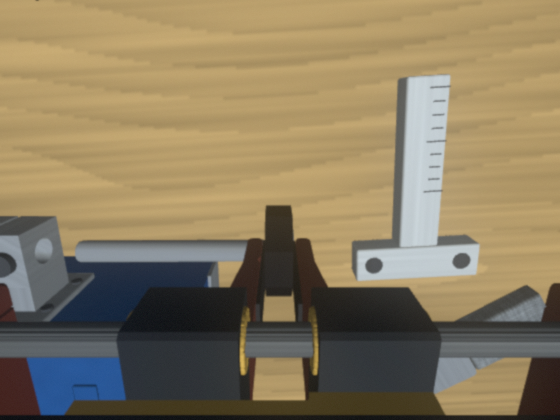

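The pin is free: its tip is at u≈77, clear of the sleeve edge at u≈65. I'll lay it on the bench 45 mm towards the robot, between the hasp and the gauge.

```bash
cat >> m.py <<'E'
def st(t):
    a=r.sense();print(t,round(a['clock'],2),np.round(a['tcp_pos'],4),np.round(a['contact_force'],1),round(a['opening'],4),round(a['gripper_force'],1));return a
E
python3 - <<'E'
from m import *
x,y=.512,.238
r.servo_line([x,y,.251],speed=.12)
r.servo_line([x,y,.218],speed=.1);st('low')
z=.218
for i in range(6):
    if r.sense()['contact_force'][2]>2.5:break
    z-=.002;r.servo_line([x,y,z],speed=.05)
st('touch');r.let_go();r.servo_line([x,y,.30],speed=.2);st('up')
# above tab
o=ori([0,0,-1],[ey[0],ey[1],0]);g=case(-.108,-.1);r.reach([*g,.33],o)
s=snap('wrist','w3.png');st('tab')
for e in((-.125,-.06),(-.125,-.14),(-.085,-.06),(-.085,-.14)):print(e,np.round(proj(s,[*case(*e),.089]),1))
pickle.dump(s,open('w3.pkl','wb'))
snap('top','t3.png')
E
```

```text
[0.75834256 0.18228437] [ 0.73744716 -0.15311923] [0.58818334 0.19154611] [ 0.56992286 -0.14236812] L 0.33605385863258574 0.33441316058365056 W 0.17041109808190194 0.1678689339194424
yaw -3.3480545271612256 C [0.66347398 0.01958578]
low 7.84 [0.5121 0.2379 0.2172] [ 0.3  0.6 -0.9] 0.0136 35.0
touch 8.34 [0.5122 0.2381 0.2153] [-1.4 -1.   4.5] 0.0138 35.0
up 10.13 [0.5119 0.238  0.2992] [-0.3  0.1 -0. ] 0.0878 0.0
tab 11.38 [ 0.5499 -0.0728  0.3294] [-0.1 -0.2  0.2] 0.0878 0.0
(-0.125, -0.06) [335.5 196.9]
(-0.125, -0.14) [216.3 196.8]
(-0.085, -0.06) [332.8 251.6]
(-0.085, -0.14) [219.3 251.5]
```

View pics/w3.png

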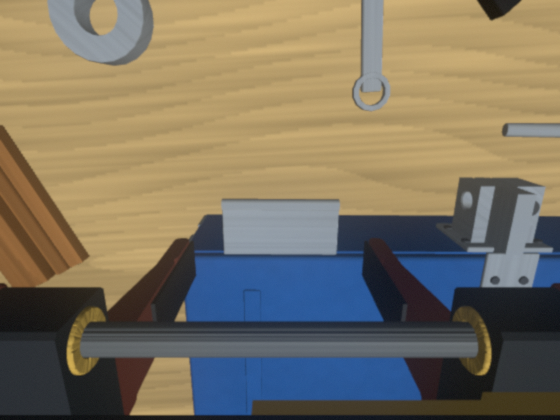

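The tab's front edge runs u 223–339 (mid 281) at row 199. My prediction was mid 276, so shift about 3 mm to +y. I'll cross-check against the fingertips, whose midpoint is u≈278.

```bash
python3 - <<'E'
from m import *
s=pickle.load(open('w3.pkl','rb'));g=case(-.108,-.1)
print('tip axis',proj(s,[*g,.147]),'cx',s['cx'])
f=s['frame'].astype(int)
for row in(205,225,242):
    d=np.abs(np.diff(f[row].sum(1)));print(row,[(int(i),int(d[i])) for i in np.where(d>60)[0]])
for u,v in((223,199.5),(339,199)):
    q=ray(s,u,v,.088);print((q[:2]-C)@ex,(q[:2]-C)@ey)
E
```

```text
[0.75834256 0.18228437] [ 0.73744716 -0.15311923] [0.58818334 0.19154611] [ 0.56992286 -0.14236812] L 0.33605385863258574 0.33441316058365056 W 0.17041109808190194 0.1678689339194424
yaw -3.3480545271612256 C [0.66347398 0.01958578]
tip axis (np.float64(275.1716563552034), np.float64(258.25685127424487)) cx 278.5606496455223
205 [(55, 89), (56, 75), (454, 102), (455, 66), (471, 70), (476, 102), (477, 83), (490, 102), (491, 96), (514, 63), (515, 120), (533, 92), (534, 77), (538, 81), (539, 79)]
225 [(68, 68), (69, 77), (198, 70), (199, 83), (222, 141), (223, 65), (337, 143), (338, 108), (472, 73), (473, 124), (486, 76), (487, 105), (510, 84), (511, 109), (535, 82), (536, 123)]
242 [(79, 87), (80, 68), (171, 77), (172, 108), (173, 75), (222, 89), (223, 137), (336, 147), (337, 108), (470, 73), (483, 62), (506, 64), (507, 129), (532, 89)]
-0.12285978843814022 -0.13577486618127318
-0.12324615422449126 -0.05742080915245071
```

```bash
python3 - <<'E'
from m import *
g=case(-.108,-.0978)
r.servo_line([*g,.29],speed=.15);ok=True
for z in(.28,.272,.265,.257,.249):
    r.servo_line([*g,z],speed=.08)
    if r.sense()['contact_force'][2]>5: ok=False;print('blocked',z);break
st('down')
if ok:
    r.grab(45);st('grab')
    s=r.sense()
E
```

```text
[0.75834256 0.18228437] [ 0.73744716 -0.15311923] [0.58818334 0.19154611] [ 0.56992286 -0.14236812] L 0.33605385863258574 0.33441316058365056 W 0.17041109808190194 0.1678689339194424
yaw -3.3480545271612256 C [0.66347398 0.01958578]
down 13.12 [ 0.5497 -0.0717  0.2481] [ 0.2 -0.3 -0.2] 0.0881 0.0
grab 13.43 [ 0.5499 -0.0718  0.2491] [ 0.1 -0.3 -0.5] 0.0791 45.0
```

```bash
python3 - <<'E'
from m import *
y=-.0978;h=(.086,.083);v=(-.194,.003)
def P(th):
    c,s=np.cos(th),np.sin(th); x=h[0]+v[0]*c+v[1]*s; z=h[1]-v[0]*s+v[1]*c
    return [*case(x,y),z+.163]
for d in list(range(4,97,7))+[99]:
    r.servo_line(P(np.radians(d)),speed=.13)
    a=r.sense();F=a['contact_force']
    if d%3==1 or d==99: print(d,np.round(F,1),round(a['opening'],4))
    if np.linalg.norm(F)>35 or a['opening']<.07: print('stop',d,F,a['opening']);break
st('end');snap('top','t4.png');snap('scene','s4.png')
c=np.hstack([cv2.imread('pics/t4.png')[60:300,120:400],cv2.imread('pics/s4.png')[60:300,140:420]])
cv2.imwrite('pics/c4.png',cv2.resize(c,None,fx=1.4,fy=1.4))
E
```

```text
[0.75834256 0.18228437] [ 0.73744716 -0.15311923] [0.58818334 0.19154611] [ 0.56992286 -0.14236812] L 0.33605385863258574 0.33441316058365056 W 0.17041109808190194 0.1678689339194424
yaw -3.3480545271612256 C [0.66347398 0.01958578]
4 [ 1.5 -0.5 -0.9] 0.0791
25 [-0.4 -2.9 -2. ] 0.0795
46 [ 4.2 -5.  -7. ] 0.0795
67 [ 0.3 -5.5 -6.6] 0.0792
88 [-1.4 -4.6 -0.5] 0.0779
stop 95 [4.23677078 2.78076565 0.32674684] 0.05572590483660046
end 18.02 [ 0.7637 -0.0827  0.441 ] [4.2 2.8 0.3] 0.0557 2.1
```

View pics/c4.png

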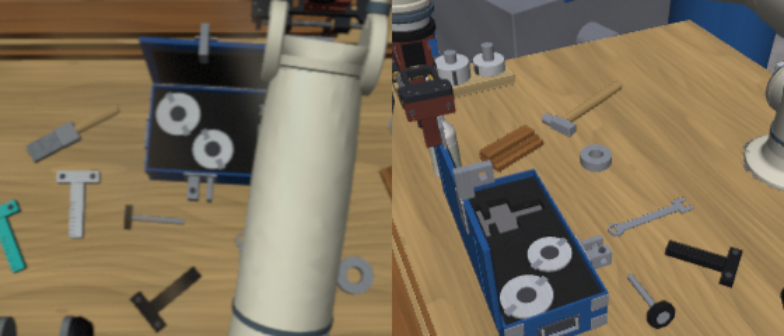

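The lid is nearly upright, the cut-out is visible in the foam, and the pin lies in front of the hasp. The pads slid off the tab near the end of the swing. I'll rise, come round in front of the lid and push it past upright with closed fingers.

```bash
python3 - <<'E'
from m import *
y=-.05
a=st('now');p=a['tcp_pos']
r.servo_line([p[0],p[1],.492],speed=.15)
a=st('up')
r.servo_line([*case(.02,y),.492],speed=.2)
r.grab(10)
r.servo_line([*case(.02,y),.417],speed=.15)
for x in(.06,.075,.085,.093,.1):
    r.servo_line([*case(x,y),.417],speed=.1);a=st(x)
    if abs(a['contact_force'][0])>25:break
r.servo_line([*case(-.03,y),.417],speed=.2)
r.servo_line([*case(-.16,.05),.417],speed=.25)
q=r.sense()['joints'];q[0]+=45;r.move_joints(q)
snap('top','t5.png');snap('scene','s5.png');st('e')
c=np.hstack([cv2.imread('pics/t5.png')[60:300,120:400],cv2.imread('pics/s5.png')[120:360,140:420]])
cv2.imwrite('pics/c5.png',cv2.resize(c,None,fx=1.4,fy=1.4))
E
```

```text
[0.75834256 0.18228437] [ 0.73744716 -0.15311923] [0.58818334 0.19154611] [ 0.56992286 -0.14236812] L 0.33605385863258574 0.33441316058365056 W 0.17041109808190194 0.1678689339194424
yaw -3.3480545271612256 C [0.66347398 0.01958578]
now 18.12 [ 0.7635 -0.0826  0.4408] [ 3.3  3.  -0. ] 0.0428 2.0
up 18.62 [ 0.7632 -0.0822  0.493 ] [-0.1  0.3  0.1] 0.0005 0.0
0.06 20.74 [ 0.7204 -0.0338  0.4178] [-0.5  0.2  0.4] 0.0006 0.0
0.075 21.04 [ 0.7351 -0.0347  0.4173] [-0.3 -0.3  0.6] 0.0003 0.0
0.085 21.29 [ 0.745  -0.0353  0.4171] [-2.1  0.8 -0.3] 0.0006 0.7
0.093 21.54 [ 0.7531 -0.0358  0.4169] [-3.  -0.4 -1.5] 0.0005 1.4
0.1 21.79 [ 0.7602 -0.0361  0.4169] [-1.7 -0.2 -1.2] 0.0006 1.3
e 24.96 [0.3044 0.4138 0.4166] [0.1 1.2 0.3] 0.0009 0.0
```

View pics/c5.png

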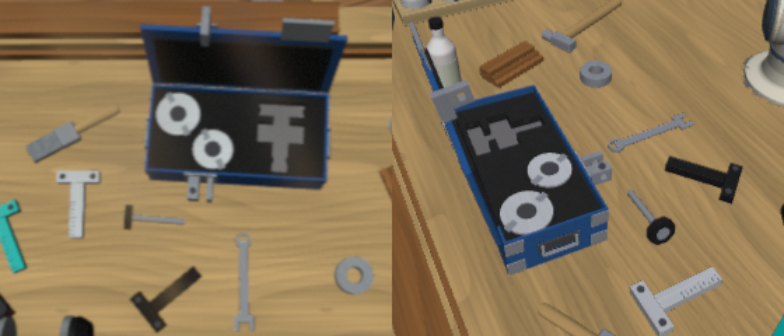

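The lid now leans back past upright, and the cut-out is clear: crossbar towards the hinge, stem towards the front, at crop (280,140). Next I measure the gauge and the cut-out numerically and take a close wrist view over the gauge.

```bash
cat >> m.py <<'E'
def tfit(s,m,z,o,yaw,notch=False):
    """mask -> plane points -> stem midline, crossbar/stem ends, in frame guess (o,yaw)"""
    v,u=np.nonzero(m);R=np.array(s['R']);c=-R.T@np.array(s['t'])
    d=np.c_[(u-s['cx'])/s['fx'],(v-s['cy'])/s['fy'],np.ones(len(u))]@R
    X=(c+d*((z-c[2])/d[:,2])[:,None])[:,:2]
    for _ in range(3):
        e=np.array([np.cos(yaw),np.sin(yaw)]);n=np.array([-e[1],e[0]])
        a=(X-o)@e;b=(X-o)@n
        lo,hi=(-.075,-.035) if notch else (-.075,.02)
        bins=np.arange(lo,hi,.005);k=[(a>=q)&(a<q+.005)&(abs(b)<.03) for q in bins]
        L=[(q+.0025,b[i].min(),b[i].max()) for q,i in zip(bins,k) if i.sum()>5]
        L=np.array(L);pf=np.polyfit(L[:,0],(L[:,1]+L[:,2])/2,1)
        w=np.median(L[:,2]-L[:,1]); cb=(abs(b)<.05)
        st_=abs(b)<.01
        x0,x1=np.percentile(a[st_],1),np.percentile(a[st_],99)
        i=(a>x1-.018)&(a<x1-.006);cy=(b[i].min()+b[i].max())/2;cw=b[i].max()-b[i].min()
        # line from stem mid at x=-.055 to crossbar mid at .039
        s0=np.polyval(pf,-.055);dy=(cy-s0)/.094
        o=o+e*((x0+.083+x1-.051)/2)+n*(s0+dy*.055);yaw=yaw+np.arctan(dy)
    print('fit o',o.round(4),'yaw',np.degrees(yaw).round(2),'stem w',w.round(4),'len',(x1-x0).round(4),'bar w',cw.round(4))
    return o,yaw
E
python3 - <<'E'
from m import *
r.let_go()
e0=np.radians(4.6);u=np.array([np.cos(e0),np.sin(e0)])
o0=np.array([.4724,.328])+u*.083
o=ori([0,0,-1],[-np.sin(e0),np.cos(e0),0])
r.reach([*(o0-.008*u),.36],o);r.wait(.1)
s=snap('wrist','w6.png');pickle.dump((s,o0,e0),open('w6.pkl','wb'))
hsv=cv2.cvtColor(s['frame'],cv2.COLOR_RGB2HSV);H,S,V=[hsv[...,i].astype(int) for i in range(3)]
pc=proj(s,[*o0,.018]);print(pc,hsv[int(pc[1]),int(pc[0])])
m=((S<45)&(V>140)).astype(np.uint8);m=cv2.morphologyEx(m,cv2.MORPH_CLOSE,np.ones((5,5)));m[310:]=0
n,l,stt,c=cv2.connectedComponentsWithStats(m);k=l[int(pc[1]),int(pc[0])];print(k,stt[k])
g=tfit(s,l==k,.018,o0,e0)
T=snap('top');hs=cv2.cvtColor(T['frame'],cv2.COLOR_RGB2HSV);pickle.dump(T,open('t6.pkl','wb'))
# cutout in top: crop (280,140)/1.4+(120,60)
S,V=hs[...,1].astype(int),hs[...,2].astype(int)
print('floor',hs[160,320],'foam',hs[160,290],hs[175,305])
m=((V>70)&(S<90)).astype(np.uint8);n,l,stt,c=cv2.connectedComponentsWithStats(m);k=l[160,320];print(k,stt[k],c[k])
if k: 
    oc=ray(T,320,160,.05)[:2]; tfit(T,l==k,.05,oc,yaw,True)
E
```

```text
[0.75834256 0.18228437] [ 0.73744716 -0.15311923] [0.58818334 0.19154611] [ 0.56992286 -0.14236812] L 0.33605385863258574 0.33441316058365056 W 0.17041109808190194 0.1678689339194424
yaw -3.3480545271612256 C [0.66347398 0.01958578]
(np.float64(276.26430013818145), np.float64(193.24300032177769)) [ 98  15 191]
6 [ 237  108   83  138 4623]
fit o [0.5569 0.3392] yaw 0.15 stem w 0.0255 len 0.1308 bar w 0.0832
floor [ 15   9 111] foam [70 25 31] [30  8 33]
50 [304 134  34  49 988] [320.20546559 154.36538462]
fit o [ 0.68   -0.0627] yaw -3.03 stem w 0.0299 len 0.1335 bar w 0.0854
```

```bash
python3 - <<'E'
from m import *
T=pickle.load(open('d0.pkl','rb'))['top']
hs=cv2.cvtColor(T['frame'],cv2.COLOR_RGB2HSV);S,V=hs[...,1].astype(int),hs[...,2].astype(int)
m=((S<70)&(V>110)).astype(np.uint8);l=cv2.connectedComponents(m)[1];k=l[205,175];print(k)
o,y=tfit(T,l==k,.018,np.array([.557,.337]),0.03)
s,o0,e0=pickle.load(open('w6.pkl','rb'))
# overlay outline of wrist fit onto wrist image
og,yg=np.array([.5569,.3392]),np.radians(.15)
f=s['frame'][:,:,::-1].copy()
for (og,yg,col) in((og,yg,(0,0,255)),(o,y,(0,255,0))):
    e=np.array([np.cos(yg),np.sin(yg)]);n=np.array([-e[1],e[0]])
    pts=[(-.083,-.013),(.027,-.013),(.027,-.042),(.051,-.042),(.051,.042),(.027,.042),(.027,.013),(-.083,.013)]
    cv2.polylines(f,[np.array([proj(s,[*(og+a*e+b*n),.018]) for a,b in pts]).round().astype(int)],True,col,1)
cv2.imwrite('pics/ov.png',f[60:360,130:430][:, :])
E
```

```text
[0.75834256 0.18228437] [ 0.73744716 -0.15311923] [0.58818334 0.19154611] [ 0.56992286 -0.14236812] L 0.33605385863258574 0.33441316058365056 W 0.17041109808190194 0.1678689339194424
yaw -3.3480545271612256 C [0.66347398 0.01958578]
110
fit o [0.5556 0.3384] yaw -0.56 stem w 0.025 len 0.1344 bar w 0.0866
```

View pics/ov.png

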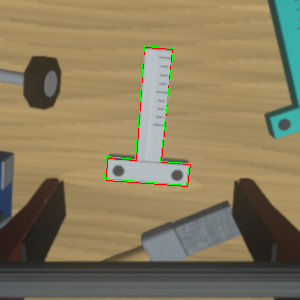

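The overlay matches the gauge on both fits (0.5 mm in y, 0.7° apart). Next is one close numeric look at the cut-out from the same relative pose, then fetch the gauge.

```bash
python3 - <<'E'
from m import *
oc,yc=np.array([.680,-.0627]),np.radians(-3.1)
e=np.array([np.cos(yc),np.sin(yc)])
r.reach([*(oc-.008*e),.42],ori([0,0,-1],[-e[1],e[0],0]));r.wait(.15)
s=snap('wrist','w7.png');st('v')
hsv=cv2.cvtColor(s['frame'],cv2.COLOR_RGB2HSV);S,V=hsv[...,1].astype(int),hsv[...,2].astype(int)
for p in((-.06,0),(0,0),(.04,.03),(-.06,.025),(.01,.055),(.0,.03)):
    n=np.array([-e[1],e[0]]);q=proj(s,[*(oc+p[0]*e+p[1]*n),.05]);print(p,np.round(q),hsv[int(q[1]),int(q[0])])
for th in(60,75,90):
    m=((V>th)&(S<70)).astype(np.uint8);m[318:]=0
    q=proj(s,[*oc,.05]);l=cv2.connectedComponents(m)[1];k=l[int(q[1]),int(q[0])]
    print(th,k,(l==k).sum())
    if k:
        for z in(.05,.068):tfit(s,l==k,z,oc,yc,True)
pickle.dump(s,open('w7.pkl','wb'))
E
```

```text
[0.75834256 0.18228437] [ 0.73744716 -0.15311923] [0.58818334 0.19154611] [ 0.56992286 -0.14236812] L 0.33605385863258574 0.33441316058365056 W 0.17041109808190194 0.1678689339194424
yaw -3.3480545271612256 C [0.66347398 0.01958578]
v 29.31 [ 0.6721 -0.061   0.4199] [ 0.3  0.5 -0.4] 0.0881 0.0
(-0.06, 0) [277. 128.] [111  10 178]
(0, 0) [277. 186.] [109  11 178]
(0.04, 0.03) [304. 222.] [109  12 177]
(-0.06, 0.025) [301. 128.] [60  4 66]
(0.01, 0.055) [328. 195.] [102  19  66]
(0.0, 0.03) [305. 186.] [101  11 179]
60 3 52575
fit o [0.663  0.0442] yaw 63.89 stem w 0.0597 len 0.3432 bar w 0.1715
fit o [0.652  0.0376] yaw 70.41 stem w 0.0594 len 0.3254 bar w 0.1612
75 3 32482
fit o [0.6437 0.0308] yaw 76.01 stem w 0.0162 len 0.3027 bar w 0.141
fit o [0.6418 0.0279] yaw 75.67 stem w 0.0178 len 0.2817 bar w 0.1339
90 13 7254
fit o [ 0.6766 -0.0622] yaw -3.73 stem w 0.0314 len 0.1377 bar w 0.0878
fit o [ 0.6732 -0.0616] yaw -3.38 stem w 0.0296 len 0.1306 bar w 0.0842
```

The cut-out measures 31.4 × 137.7 mm with an 87.8 mm bar, against 31 × 139 and 89 mm nominal, with its origin at (0.6767, −0.062) and yaw −3.4°. Now fetching the gauge.

```bash
python3 - <<'E'
from m import *
yg=np.radians(-.2);e=np.array([np.cos(yg),np.sin(yg)]);og=np.array([.5565,.3388]);g=og-.008*e
o=ori([0,0,-1],[-e[1],e[0],0])
r.reach([*g,.30],o)
r.servo_line([*g,.215],speed=.2);r.servo_line([*g,.1885],speed=.08);a=st('down')
if a['contact_force'][2]<5:
    r.grab(35);a=st('grab')
    if abs(a['opening']-.026)<.003:
        r.servo_line([*g,.37],speed=.2)
        yc=np.radians(-3.4);e=np.array([np.cos(yc),np.sin(yc)]);t=np.array([.6767,-.0620])-.008*e
        r.reach([*t,.37],ori([0,0,-1],[-e[1],e[0],0]));r.wait(.1)
        r.servo_line([*t,.275],speed=.15);st('above')
        for z in np.arange(.267,.2505,-.003):
            r.servo_line([*t,z],speed=.06);a=st('z%.3f'%z)
            if a['contact_force'][2]>6: break
        snap('wrist','w8.png')
E
```

```text
[0.75834256 0.18228437] [ 0.73744716 -0.15311923] [0.58818334 0.19154611] [ 0.56992286 -0.14236812] L 0.33605385863258574 0.33441316058365056 W 0.17041109808190194 0.1678689339194424
yaw -3.3480545271612256 C [0.66347398 0.01958578]
down 31.98 [0.5483 0.3388 0.1878] [-0.7  0.3 -0.3] 0.0877 0.0
grab 32.95 [0.5485 0.3388 0.1884] [-0.5  0.2  0.4] 0.0256 35.0
above 36.43 [ 0.669  -0.0614  0.2764] [ 0.3  0.1 -2.2] 0.0256 35.0
z0.267 36.72 [ 0.6687 -0.0615  0.267 ] [ 0.4  0.4 -3. ] 0.0259 35.0
z0.264 36.97 [ 0.6687 -0.0616  0.2638] [ 0.5 -0.8 -1.9] 0.0256 35.0
z0.261 37.22 [ 0.6686 -0.0615  0.2606] [ 0.2 -0.7 -3.1] 0.0259 35.0
z0.258 37.47 [ 0.6686 -0.0615  0.2576] [ 0.2  0.9 -2.4] 0.0258 35.0
z0.255 37.72 [ 0.6686 -0.0615  0.2546] [-0.2 -0.  -2.9] 0.0258 35.0
z0.252 37.97 [ 0.6688 -0.0617  0.2521] [ 0.  -0.8 -2.3] 0.0259 35.0
```

The gauge is about 5 mm into the cut-out with no side contact. Release it on the ribs and press it home with closed fingers.

```bash
python3 - <<'E'
from m import *
yc=np.radians(-3.4);e=np.array([np.cos(yc),np.sin(yc)]);oc=np.array([.6767,-.0620]);t=oc-.008*e
r.servo_line([*t,.2512],speed=.03);st('low');r.let_go();st('rel')
r.servo_line([*t,.29],speed=.2);r.grab(20)
def press(x,zmin):
    p=oc+x*e
    r.servo_line([*p,.29],speed=.2);r.servo_line([*p,.268],speed=.15);z=.268
    while z>zmin:
        z-=.002;r.servo_line([*p,z],speed=.05);a=r.sense()
        if a['contact_force'][2]>18:break
    st('press %.3f cmd %.4f'%(x,z))
    r.servo_line([*p,.29],speed=.2)
press(-.002,.2475)
r.reach([*case(-.16,.05),.42],ori([0,0,-1],[-e[1],e[0],0]))
q=r.sense()['joints'];q[0]+=40;r.move_joints(q)
T=snap('top','t9.png');snap('scene','s9.png');st('e')
c=np.hstack([cv2.resize(cv2.imread('pics/t9.png')[70:270,120:400],None,fx=1.5,fy=1.5),cv2.resize(cv2.imread('pics/s9.png')[170:320,170:350],(360,300))])
cv2.imwrite('pics/c9.png',c);print(c.shape)
E
```

```text
[0.75834256 0.18228437] [ 0.73744716 -0.15311923] [0.58818334 0.19154611] [ 0.56992286 -0.14236812] L 0.33605385863258574 0.33441316058365056 W 0.17041109808190194 0.1678689339194424
yaw -3.3480545271612256 C [0.66347398 0.01958578]
low 38.27 [ 0.6688 -0.0617  0.2516] [ 0.4 -1.9 -1.2] 0.0257 35.0
rel 39.33 [ 0.6687 -0.0615  0.2512] [-0.4 -0.6  0.1] 0.0881 0.0
press -0.002 cmd 0.2460 44.31 [ 0.6749 -0.0613  0.2503] [-3.8  2.2 15.8] 0.0006 8.2
e 47.09 [0.3391 0.3855 0.4182] [-0.1  0.4  0.4] 0.0007 0.0
(300, 780, 3)
```

View pics/c9.png

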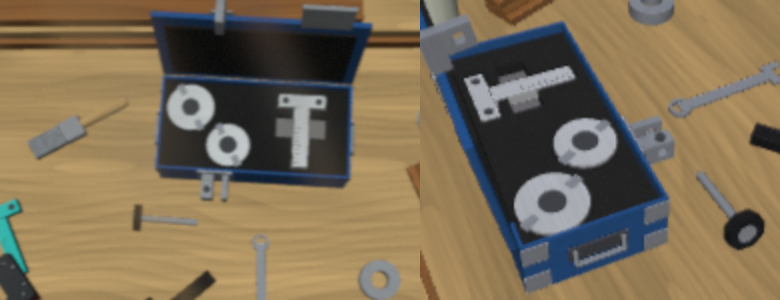

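The views show the gauge in the cut-out, apparently flush; the press ended with the tips at z=0.068 and 16 N. The lid leans back, and the pin lies on the bench. I'll touch both ends of the gauge once to be sure it isn't tilted.

```bash
python3 - <<'E'
from m import *
yc=np.radians(-3.4);e=np.array([np.cos(yc),np.sin(yc)]);oc=np.array([.6767,-.0620]);o=ori([0,0,-1],[-e[1],e[0],0])
def press(x):
    p=oc+x*e
    r.servo_line([*p,.258],speed=.2);z=.256
    while z>.2455:
        r.servo_line([*p,z],speed=.06);a=r.sense()
        if a['contact_force'][2]>12:break
        z-=.003
    st('press %.3f cmd %.4f'%(x,z))
    r.servo_line([*p,.275],speed=.2)
r.reach([*case(-.13,.0),.40],o)
r.reach([*(oc-.06*e),.30],o)
press(-.06);press(.03)
r.servo_line([*(oc-.03*e),.34],speed=.25)
r.reach([*case(-.16,.05),.42],o)
T=snap('top','t10.png');a=st('e')
E
```

```text
[0.75834256 0.18228437] [ 0.73744716 -0.15311923] [0.58818334 0.19154611] [ 0.56992286 -0.14236812] L 0.33605385863258574 0.33441316058365056 W 0.17041109808190194 0.1678689339194424
yaw -3.3480545271612256 C [0.66347398 0.01958578]
press -0.060 cmd 0.2470 50.63 [ 0.6168 -0.0585  0.2503] [-5.4  0.8 14.6] 0.0004 7.0
press 0.030 cmd 0.2440 52.53 [ 0.7065 -0.0638  0.2503] [-4.8  1.1 11.6] 0.0003 6.0
e 54.23 [0.5078 0.0782 0.418 ] [-0.3 -0.7 -0.6] 0.0005 0.0
```

Both ends stop at the same height (tips at z=0.0683), so the gauge is level and home, and the robot is clear of everything.

```bash
python3 -c "
from station import r
print(r.hand_in())"
```

```text
the job is handed in; nothing more can be done
None
```

The job is handed in at about 54 s of the 72 s allowed: the pin is lying on the bench, the lid leans back past upright, the gauge is pressed home flush in its cut-out, and the robot touched nothing else that I could see.

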